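# Load a portable drive into a pinch-release desk dock

### The arm

A 6-joint arm with a two-finger parallel gripper is mounted at the origin on a cart in front of the work surface, level with it; the furniture and walls round the work are solid. World frame = base frame: x ahead of the robot, y to its left, z up, the work surface at z = 0. Lengths are in m, angles in rad, forces in N, time in s.
With the tool pointing down it reaches from about 0.25 to 0.775 m from the base axis. Payload 4 kg.
Tool frame: the origin (TCP) lies at the centre of the arm's flange, where the gripper is bolted on; the fingertips stand 199 mm ahead of it and the grasp point (between the pads) lies 180 mm ahead of it (robot.tcp_to_tips is the z of the fingertips in the tool frame, in m); z points along the fingers, y is the line along which they close (so a half turn about z gives the same grasp; the last joint's range is limited). The gripper opens to 94 mm and grips with 3 to 60 N. Pads are 16 mm wide; open, the fingers measure 119 mm over their backs; the gripper's body (75 mm by 177 mm) begins 78 mm behind the grasp point.
Start: joints at [-1.371, 0.087, 1.371, -0, 1.684, -0.103], TCP at [0.164, -0.525, 0.405] pointing down, gripper open.
Joint ranges: [-3.1, 3.1], [-0.76, 2.03], [0.27, 2.55], [-1.08, 4.22], [0.17, 2.65], [-2.57, 2.57]. Speed limits (rad/s): [2.79, 2.79, 3.14, 3.14, 3.14, 3.14].

### API

Orientations are given as [roll, pitch, yaw] about the fixed x, y, z axes, in that order (R = Rz(yaw) Ry(pitch) Rx(roll)).
In Python, from bench import robot gives the robot as it stands.
- The arm moves only by the tool play_rows, never from a script. Its arguments are lists of equal length, an entry for each row: "translation": the shift along the tool's x, y, z scaled (see below), a list of three; "twist": the turn, a rotation vector about the tool's x, y, z scaled (see below), a list of three; "gripper": the opening, from -1 (shut) to 1 (fully open). A call has 1 to 8 rows; each row shifts and turns the commanded pose from where the row before left it, along the tool's axes as they then stand; what a row does not reach is not made up. The controller multiplies each number of a shift by 0.04 m and each number of a turn by 0.1 rad. A row lasts 1/10 s, in which the tool goes at most 50 mm and 8.59 degrees, less where a joint would pass 70% of its speed; a pose out of reach is approached as far as the arm can. A call with a number of a shift or a turn outside -1 to 1 is refused whole. A call with a gripper value outside its range is refused whole. The fingers move at their own pace and stop on an object; the grip force is fixed at half the most. Time passes only in rows, so rows that do not move let the fingers close. It gives the time, the measured TCP pose, the force, the opening and the grip force at its end, in the units of the state.
- robot.get_obs(): the state, without advancing time (a new reading comes with each control period).
- robot.snapshot(name): name is "scene" or "top" or "wrist"; returns the picture (420x560x3 uint8, red, green, blue); there is no depth.
- robot.camera_model(name): a dict with "camera_matrix" (3x3 intrinsics, pixels), "rvec" (rotation vector, rad) and "tvec" (3), from world to camera coordinates, as OpenCV has them. Camera axes: x right, y down, z forward; pixel columns grow to the right and rows downward; lengths in m; the calibration is good to about 2 mm. A picture is of the moment at which its call begins: read the wrist's pose just before it. camera_model takes no time and is no camera call; for the wrist camera it gives the pose at the moment of the call.
- robot.close_job(): hands the job in; it is judged then, once.
Trained networks look in the newest picture that a camera, given by its name, has taken for a name from the list of things; names that differ only in an ending like _2 or _b are one class to them, and where a whole thing is asked for, a point or a joint stands for the part that bears it (a point fixed in the world has none). Each returns a list of dicts, best first, with "score" (0 to 1); they miss things now and then, are a little off and sometimes report something else, mostly with a low value. They report only what shows in the picture. A call takes as long as a camera call. They do not tell look-alikes from the thing itself.
- robot.recognise(name, camera): "centre" ([x, y, z] in m, in world coordinates, good to about 4 mm: the middle of the surface that is visible of it).
- robot.spot_point(name, camera): "centre" ([x, y, z] in m, in world coordinates, good to about 4 mm: a listed point, or the origin of a listed thing).
The state is a dict: "time": time; "joint_positions": joint angles; "qvel": joint speeds; "joint_torque": joint torques, N m; "tool_pos": TCP position; "ee_rot": TCP orientation; "wrist_force": force on the tool from outside, world axes, zero at the start; "wrist_torque": the same for the moment, N m; "width": finger opening in m; "finger_force": force on a finger pad.
Only numpy, scipy, OpenCV 4.12 (cv2) and the standard library are available. Lean on these libraries where they do the work, as an engineer would, in place of code of your own. Each camera call takes 0.05 s, during which the arm holds its last target. There are 200 camera calls.

### The job

Load the slim black portable drive into the aluminium desk dock: pinch the two orange spring buttons together to free the tray and draw it out to its stop, lay the drive flat in the tray between the corner lips and let go of it, then push the tray fully home until both catches have clicked out again. Leave the mug, hub, earbud case and mouse where they stand.

Things in the scene. Friction and masses are not known exactly. Their poses are not given: they have to be found in the camera images.
- dock: Low aluminium drive dock, fixed. Origin: on the desk, middle of its mouth; -x points out of the mouth, the way the tray comes out; z up. Cheeks 32 mm high (y 40 to 46 mm each side) from x = 0 to 26 mm, then a hood 92 mm wide, 48 mm high to x = 139 mm. A rail 30 mm wide, 7 mm high runs out under the tray to x = -170 mm. Tray starts home and caught; only its tail (x -53 to 0 mm) sticks out.
- tray (a joint): How far the tray is out along dock -x, m: 0 home, 0.110 at the stop. Friction about 1.2 N. Two catches hold it at 0 to 0.0015: it comes out only with both buttons pinched. Pushed in, the catches ride over their strikes by themselves in the last 15 mm (about 11 N; then a hard stop at 0) and snap out at 0.0015.
- btn_l (a joint): Travel of the orange button on the dock's +y side towards the middle, m: 0 out (rest), 0.009 fully pressed. Its catch is free beyond 0.004. Spring: 1.2 N at rest, 4.8 N fully pressed.
- btn_r (a joint): The same for the button on the dock's -y side.
- btn_l_face (a point): Middle of the +y orange button's ribbed outer face: 30 mm along dock x (x -40.5 to -10.5 mm when home), 23 mm high (z 7 to 30 mm), 60 mm from the other face at rest, 42 mm fully pressed. Open from above and outside; fingers fit in the 45 mm gap between the tray's end plate and the mouth. Moves with button and tray.
- btn_r_face (a point): The same point on the -y button.
- tray_end (a point): Middle of the outer face of the tray's grey end plate (60 mm wide, 8 mm thick, z 6 to 30 mm), 18 mm above the desk: push here. It also stops the fingers when they pull. Axes as the dock's. The point midway between the buttons is 27.5 mm along dock +x from here.
- tray_pocket (a point): Centre of the tray floor, 12 mm above the desk, axes as the dock's, 130 mm along dock +x from tray_end. Pocket 106 mm (x) by 59 mm (y) in lips 7 mm high; drive lies with its long side along x. Side lips only at the corners (18 mm long) and floor 42 mm wide between, so fingers reach down beside the drive. With the tray out, its last 20 mm lie between the cheeks, open above.
- ssd_center (a point): Centre of the slim black portable drive (loose, plain black slab, 52 mm along its x, 98 mm along its y, 11 mm thick, about 0.06 kg), 5.5 mm above the desk at the start. Either end may go first.
- earbud_case: White earbud case, 47 x 60 x 24 mm, loose bystander; origin at its underside.
- usb_hub: Black four-port hub, 34 x 92 x 14 mm, loose bystander beside the dock; origin at its underside.
- mug: Green mug, 86 x 116 x 94 mm with its handle, loose bystander beside the dock; origin at its underside.
- mouse: Black mouse, 120 x 66 x 39 mm, loose bystander right of the dock; origin at its underside.
Mind the look-alikes: they are no part of the job. Of the things that look like the part that bears ssd_center, the larger one is meant.

How it is judged:
By the outcome, as a careful person would: the job done as asked, in the order asked, and still so for the second after the job is handed in, with the robot touching nothing.
It also fails if it takes over 54 s, if anything falls off the work surface, if the arm or the gripper's body presses on something with over 40 N, if the wrist force passes 120 N, or if a joint passes its speed limit or range.

## Working session

There is one attempt and no reset: what is moved stays moved. The work goes in short steps, Python scripts to look and compute and a tool call to move; the robot and the scene stay as the last step left them, time stands still between calls to the robot, and variables do not carry over. Pictures are saved under pics/ and viewed, at most 10 in all, crops included, and the job is handed in when it is done.

Besides the shell and the picture viewer there is one more tool, called after "Call:" as name(argument=value, ...) on one line, values as JSON. play_rows: Moves the arm, as the interface text tells. Its arguments: {"type":"object","properties":{"translation":{"type":"array","items":{"type":"array","items":{"type":"number","minimum":-1,"maximum":1}}},"twist":{"type":"array","items":{"type":"array","items":{"type":"number","minimum":-1,"maximum":1}}},"gripper":{"type":"array","items":{"type":"number"}}},"required":["translation","twist","gripper"]}

```bash
mkdir -p pics; cat > h.py <<'E'
from bench import robot
import numpy as np, cv2
from scipy.spatial.transform import Rotation as R
def save(cam,fn):
    im=robot.snapshot(cam); cv2.imwrite('pics/'+fn,im[:,:,::-1]); return im
def proj(cam,p):
    m=robot.camera_model(cam); return cv2.projectPoints(np.array([p],float),np.array(m['rvec']),np.array(m['tvec']),np.array(m['camera_matrix']),None)[0].ravel().round(0)
def pix(cam,u,v,z):
    m=robot.camera_model(cam);K=np.array(m['camera_matrix']);Rm=cv2.Rodrigues(np.array(m['rvec']))[0];t=np.array(m['tvec']).ravel()
    c=-Rm.T@t; d=Rm.T@np.linalg.inv(K)@[u,v,1]; return c+d*(z-c[2])/d[2]
E
python3 - <<'E'
from h import *
a=save('top','top0.png');b=save('scene','scene0.png')
cv2.imwrite('pics/both.png',cv2.resize(np.vstack([a]),(800,600))[:,:,::-1])
for n in ['dock','btn_l_face','btn_r_face','tray_end','tray_pocket','ssd_center','mug','usb_hub','mouse','earbud_case']:
    for c in ['top','scene']:
        for r in robot.spot_point(n,c)[:3]:
            print(n,c,np.round(r['centre'],4),round(r['score'],2),proj(c,r['centre']))
o=robot.get_obs();print(o['time'],o['tool_pos'],o['ee_rot'])
E
```

```text
dock top [ 0.5295 -0.1147 -0.002 ] 0.92 [325. 232.]
dock top [ 0.5655 -0.0905  0.0202] 0.5 [318. 219.]
btn_l_face top [ 0.5597 -0.0922  0.0198] 0.5 [319. 221.]
btn_r_face top [ 0.5008 -0.0819  0.0166] 0.65 [315. 240.]
btn_r_face top [ 0.4213  0.337  -0.0013] 0.39 [179. 264.]
tray_end top [ 0.5394 -0.0625  0.0196] 0.85 [309. 228.]
ssd_center top [0.4205 0.3419 0.0007] 0.79 [178. 265.]
ssd_center top [0.5649 0.3971 0.0019] 0.66 [163. 218.]
ssd_center scene [0.4232 0.342  0.0036] 0.65 [180. 285.]
ssd_center scene [0.5693 0.4042 0.001 ] 0.52 [155. 241.]
mug top [ 0.6297 -0.2328 -0.001 ] 0.71 [362. 201.]
mug scene [ 0.6298 -0.2322 -0.0036] 0.55 [371. 194.]
usb_hub top [ 0.4229 -0.1411 -0.0022] 0.89 [334. 266.]
usb_hub top [ 0.569   0.2821 -0.011 ] 0.66 [200. 218.]
mouse top [ 0.4391 -0.3509 -0.0019] 0.72 [402. 262.]
mouse scene [ 4.387e-01 -3.521e-01 -3.000e-04] 0.6 [429. 244.]
earbud_case top [ 0.5692  0.2791 -0.0093] 0.75 [201. 218.]
earbud_case scene [ 0.5693  0.2809 -0.0014] 0.84 [199. 235.]
1.1 [ 0.16400855 -0.52497203  0.404723  ] [ 3.14144326e+00 -4.30490374e-06  3.02840750e-01]
```

View pics/both.png

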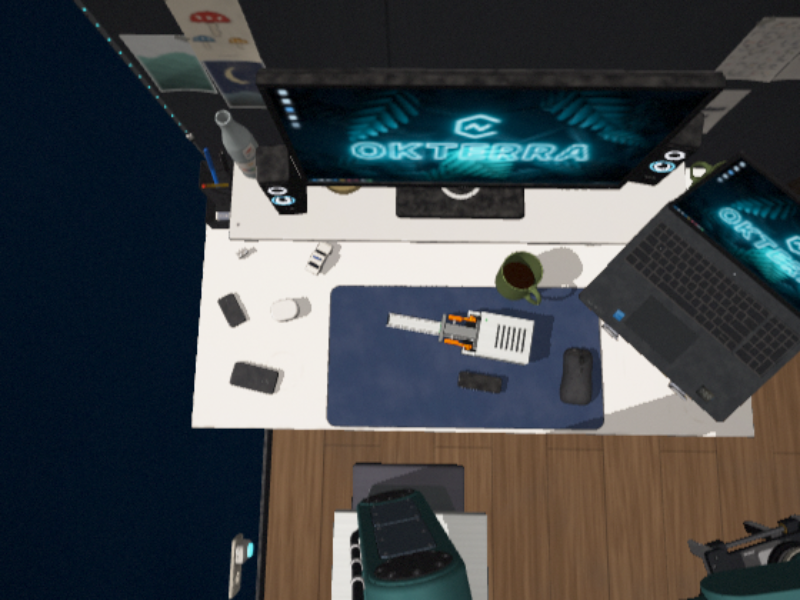

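View pics/scene0.png

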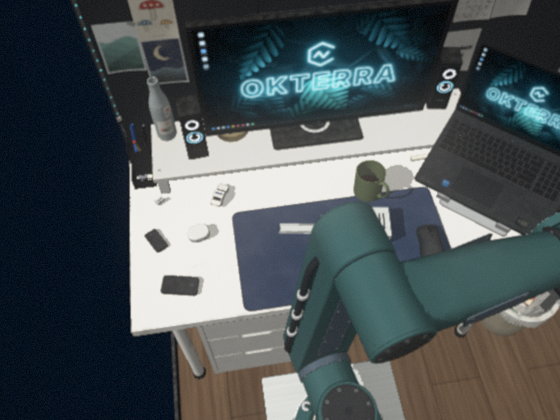

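The top picture (800x600) shows the dock's mouth facing left: the rail tip is at (388,320), the orange buttons are at about (462,320) and (460,346), and the hood is at (505,338). There are two drive look-alikes: the larger slab at (255,378) and a smaller one at (232,310). The larger one fits, and I'll confirm that up close. The scene view agrees. First I'll turn the tool and move it over the tray tail.

Call:
play_rows(translation=[[0,0,0],[0,0,0],[0,0,0],[0,0,0],[0.4,0.2,0],[0.8,0.45,0],[0.86,0.475,0],[0.86,0.475,0]], twist=[[0,0,-1],[0,0,-1],[0,0,-1],[0,0,-1],[0,0,-1],[0,0,-1],[0,0,-1],[0,0,-1]], gripper=[1,1,1,1,1,1,1,1])

```text
time: 1.9
tool_pos: [0.2883, -0.4759, 0.4046]
ee_rot: [3.141, 0.0, 1.106]
wrist_force: [0.3, -0.3, -0.7]
width: 0.0941
finger_force: 0.0
```

Call:
play_rows(translation=[[0.86,0.475,0],[0.86,0.475,0],[0.86,0.475,0],[0.86,0.475,0],[0.86,0.475,0],[0.86,0.475,0],[0.86,0.475,0],[0.86,0.475,0]], twist=[[0,0,-1],[0,0,-1],[0,0,-0.8],[0,0,0],[0,0,0],[0,0,0],[0,0,0],[0,0,0]], gripper=[1,1,1,1,1,1,1,1])

```text
time: 2.7
tool_pos: [0.5036, -0.2481, 0.4048]
ee_rot: [3.141, 0.0, 1.383]
wrist_force: [-0.3, 0.0, 0.1]
width: 0.0938
finger_force: 0.0
```

```bash
cat >> h.py <<'E'
def st():
    o=robot.get_obs(); print('t',round(o['time'],2),'tcp',np.round(o['tool_pos'],4),'rpy',np.round(o['ee_rot'],3),'F',np.round(o['wrist_force'],1),'w',round(o['width'],4),o['finger_force'],'q',np.round(o['joint_positions'],2)); return o
def to(x,y,z,yaw):
    o=robot.get_obs(); Rm=R.from_euler('xyz',o['ee_rot']).as_matrix()
    d=Rm.T@(np.array([x,y,z])-o['tool_pos']); Rt=R.from_euler('xyz',[np.pi,0,yaw]).as_matrix()
    print('shift units',(d/.04).round(2),'twist units',(R.from_matrix(Rm.T@Rt).as_rotvec()/.1).round(2))
E
python3 - <<'E'
from h import *
st(); to(0.545,-0.07,0.405,1.384); save('wrist','w1.png')
for n in ['dock','btn_l_face','btn_r_face','tray_end']:
    for r in robot.spot_point(n,'wrist')[:2]: print(n,np.round(r['centre'],4),round(r['score'],2),proj('wrist',r['centre']))
E
```

```text
t 2.7 tcp [ 0.5036 -0.2481  0.4048] rpy [3.141 0.    1.383] F [-0.3  0.   0.1] w 0.0938 0.0 q [-0.56  0.11  1.34 -0.    1.69 -0.37]
shift units [ 4.57  0.18 -0.01] twist units [ 0.    0.   -0.01]
dock [ 0.5289 -0.1123 -0.0019] 0.9 [279.  84.]
btn_l_face [ 0.5638 -0.0928  0.0183] 0.87 [307.  53.]
btn_r_face [ 0.5029 -0.0871  0.0155] 0.68 [253.  58.]
btn_r_face [ 0.6261 -0.2306  0.0019] 0.49 [372. 162.]
tray_end [ 0.5401 -0.0557  0.0134] 0.6 [280.  20.]
tray_end [ 0.4369 -0.355   0.0015] 0.34 [248. 275.]
```

View pics/w1.png

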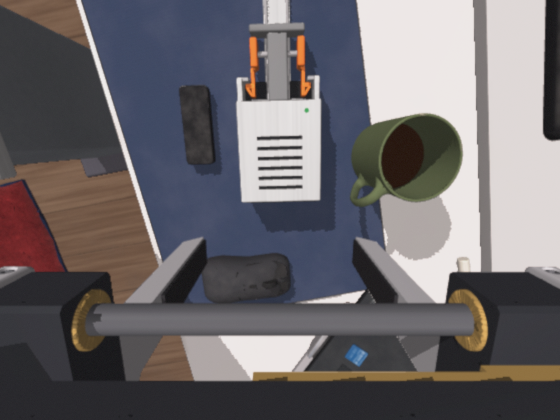

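The wrist view shows the hub at (197,125), the hood at (241..320, 100..200), the orange buttons at (254,52) and (301,52), the tail plate at (277,28), the mug at (405,155) and the mouse at (245,277). Next I'll measure the dock's yaw and the button midpoint from the pixels.

```bash
python3 - <<'E'
from h import *
im=cv2.imread('pics/w1.png').astype(int); b,g,r=im[...,0],im[...,1],im[...,2]
m=((r>130)&(r-b>90)&(r-g>50)); m[110:]=0; m[:, :230]=0; m[:,330:]=0
for lo,hi in((230,278),(278,330)):
    v,u=np.nonzero(m[:,lo:hi]);u=u+lo
    print(len(u),u.min(),u.max(),v.min(),v.max())
    s=(v<66); print('outer u',[ (u[s].min() if lo<250 else u[s].max())], 'v',v[s].min())
w=((r>150)&(g>150)&(b>150)).astype(np.uint8); w[:100]=0;w[:, :225]=0;w[:,335:]=0;w[215:]=0
n,l,s,c=cv2.connectedComponentsWithStats(w); k=1+np.argmax(s[1:,4]); v,u=np.nonzero(l==k)
rows=np.arange(112,194); L=[u[v==y].min() for y in rows];Rr=[u[v==y].max() for y in rows]
pl=np.polyfit(rows,L,1);pr=np.polyfit(rows,Rr,1);print(s[k],pl,pr)
for f in (115,190):
    P=[pix('wrist',np.polyval(p,f),f,0.048) for p in (pl,pr)];mid=(P[0]+P[1])/2;print(f,P[0].round(4),P[1].round(4),mid.round(4))
    if f==115: m0=mid
d=m0-mid; print('yaw',np.arctan2(d[1],d[0]))
for u_,v_ in((249,52),(305,52)): print(pix('wrist',u_,v_,0.03).round(4))
c=np.hstack([cv2.resize(im[0:120,220:340].astype(np.uint8),(600,600),interpolation=cv2.INTER_CUBIC)])
cv2.imwrite('pics/c1.png',c)
E
```

```text
385 246 257 37 96
outer u [np.int64(249)] v 37
417 297 310 35 95
outer u [np.int64(304)] v 35
[ 236  100   85  102 7355] [5.58439721e-02 2.30422819e+02] [-1.77621053e-02  3.22294087e+02]
115 [ 0.4746 -0.1478  0.048 ] [ 0.563  -0.1647  0.048 ] [ 0.5188 -0.1563  0.048 ]
190 [ 0.4612 -0.2285  0.048 ] [ 0.5489 -0.2453  0.048 ] [ 0.5051 -0.2369  0.048 ]
yaw 1.4018613137505118
[ 0.4998 -0.085   0.03  ]
[ 0.5594 -0.0964  0.03  ]
```

View pics/c1.png

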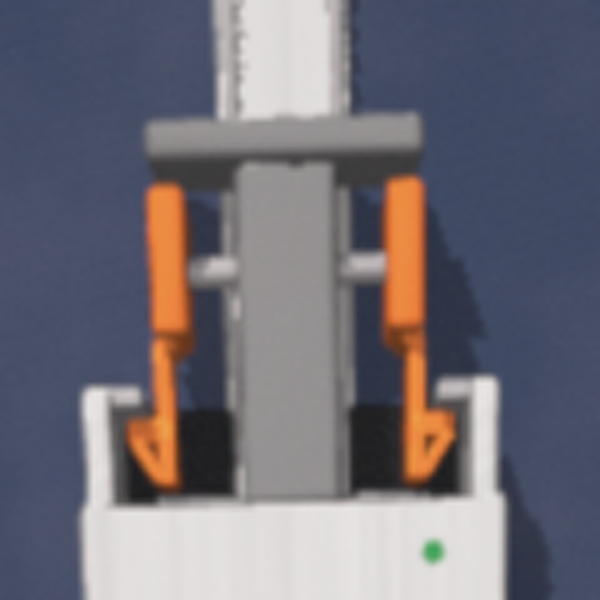

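The crop shows the two orange buttons at crop (168,260) and (404,255), the end plate above them and the catches at the mouth. Dock yaw is about 1.402 and the button midpoint is about (0.530,-0.0895). I'll go over it and descend.

Call:
play_rows(translation=[[0.4,0,0],[0.8,-0.05,0],[0.9,-0.04,0],[0.9,0,0],[0.7,0,0.3],[0.32,0,0.6],[0,0,0.8],[0,0,0.8]], twist=[[0,0,0],[0,0,-0.19],[0,0,0],[0,0,0],[0,0,0],[0,0,0],[0,0,0],[0,0,0]], gripper=[1,1,1,1,1,1,1,1])

```text
time: 3.75
tool_pos: [0.5268, -0.0901, 0.3044]
ee_rot: [3.14, 0.0, 1.401]
wrist_force: [0.2, -0.2, 1.0]
width: 0.0942
finger_force: 0.0
```

```bash
python3 -c "
from h import *
st();to(0.530,-0.0895,0.208,1.402)"
```

```text
t 3.75 tcp [ 0.5268 -0.0901  0.3044] rpy [3.14  0.    1.401] F [ 0.2 -0.2  1. ] w 0.0942 0.0 q [-0.28  0.09  1.56  0.    1.48 -0.11]
shift units [0.03 0.07 2.41] twist units [ 0.02  0.   -0.01]
```

Call:
play_rows(translation=[[0.03,0.07,0.8],[0,0,0.8],[0,0,0.5],[0,0,0.25],[0,0,0]], twist=[[0,0,0],[0,0,0],[0,0,0],[0,0,0],[0,0,0]], gripper=[1,1,1,1,1])

```text
time: 4.25
tool_pos: [0.5294, -0.0899, 0.2093]
ee_rot: [-3.139, -0.0, 1.401]
wrist_force: [-0.7, 0.4, 0.2]
width: 0.0941
finger_force: 0.0
```

Call:
play_rows(translation=[[0,0,0],[0,0,0],[0,0,0],[0,0,0],[0,0,0],[0,0,0]], twist=[[0,0,0],[0,0,0],[0,0,0],[0,0,0],[0,0,0],[0,0,0]], gripper=[-0.2,-1,-1,-1,-1,-1])

```text
time: 4.85
tool_pos: [0.5305, -0.0898, 0.2114]
ee_rot: [3.14, 0.0, 1.402]
wrist_force: [0.1, -0.9, 3.0]
width: 0.0496
finger_force: 3.3
```

Call:
play_rows(translation=[[0,0,0],[0,0,0],[0,0,0]], twist=[[0,0,0],[0,0,0],[0,0,0]], gripper=[-1,-1,-1])

```text
time: 5.15
tool_pos: [0.5308, -0.0897, 0.2117]
ee_rot: [3.139, -0.0, 1.402]
wrist_force: [2.8, 1.7, 4.7]
width: 0.0401
finger_force: 30.0
```

Call:
play_rows(translation=[[0.15,0,0],[0.3,0,0],[0.4,0,0],[0.4,0,0],[0.4,0,0],[0.4,0,0],[0.4,0,0],[0.2,0,0]], twist=[[0,0,0],[0,0,0],[0,0,0],[0,0,0],[0,0,0],[0,0,0],[0,0,0],[0,0,0]], gripper=[-1,-1,-1,-1,-1,-1,-1,-1])

```text
time: 5.95
tool_pos: [0.5484, 0.0158, 0.2116]
ee_rot: [3.14, 0.001, 1.403]
wrist_force: [1.4, -2.1, 6.6]
width: 0.0402
finger_force: 30.0
```

Call:
play_rows(translation=[[0.1,0,0],[0.05,0,0],[0,0,0]], twist=[[0,0,0],[0,0,0],[0,0,0]], gripper=[-1,-1,-1])

```text
time: 6.25
tool_pos: [0.5492, 0.02, 0.2116]
ee_rot: [3.14, 0.005, 1.402]
wrist_force: [0.9, -5.0, 7.2]
width: 0.0398
finger_force: 30.0
```

```bash
python3 -c "
from h import *
st()"
```

```text
t 6.25 tcp [0.5492 0.02   0.2116] rpy [3.14  0.005 1.402] F [ 0.9 -5.   7.2] w 0.0398 29.98281866312027 q [-0.07  0.2   1.63 -0.    1.3   0.1 ]
```

Call:
play_rows(translation=[[0,0,0],[0,0,0],[0,0,0],[0,0,-0.5],[0,0,-0.9],[0,0,-0.9],[0,0,-0.9],[0.3,-0.3,-0.9]], twist=[[0,0,0],[0,0,0],[0,0,0],[0,0,0],[0,0,0],[0,0,0],[0,0,0],[0,0,0]], gripper=[0.6,1,1,1,1,1,1,1])

```text
time: 7.05
tool_pos: [0.539, 0.0344, 0.3741]
ee_rot: [-3.137, -0.0, 1.4]
wrist_force: [1.1, 0.3, 0.7]
width: 0.0936
finger_force: 0.0
```

Call:
play_rows(translation=[[0.7,-0.6,-0.8],[0.8,-0.7,0],[0.8,-0.7,0],[0.8,-0.7,0],[0.8,-0.7,0],[0.7,-0.6,0],[0.3,-0.24,0],[0,0,0]], twist=[[0,0,0],[0,0,0],[0,0,0],[0,0,0],[0,0,0],[0,0,0],[0,0,0],[0,0,0]], gripper=[1,1,1,1,1,1,1,1])

```text
time: 7.85
tool_pos: [0.4033, 0.2581, 0.4052]
ee_rot: [-3.138, 0.001, 1.406]
wrist_force: [0.2, 0.4, -0.5]
width: 0.0938
finger_force: 0.0
```

```bash
python3 - <<'E'
from h import *
st(); a=save('wrist','w2.png'); b=save('top','top2.png')
for n,c in [('ssd_center','wrist'),('tray_end','top'),('tray_pocket','top')]:
    for r in robot.spot_point(n,c)[:2]: print(n,np.round(r['centre'],4),round(r['score'],2),proj(c,r['centre']))
t=cv2.resize(b[190:290,150:370],(800,364),interpolation=cv2.INTER_CUBIC)
w=cv2.resize(a[:240],(551,236))
c=np.zeros((600,800,3),np.uint8);c[:364]=t;c[364:,:551]=w
cv2.imwrite('pics/c2.png',c[:,:,::-1])
E
```

```text
t 7.85 tcp [0.4033 0.2581 0.4052] rpy [-3.138e+00  1.000e-03  1.406e+00] F [ 0.2  0.4 -0.5] w 0.0938 0.0 q [ 0.45 -0.07  1.53  0.    1.69  0.61]
ssd_center [ 0.4264  0.3441 -0.0008] 0.69 [285. 122.]
ssd_center [ 0.5695  0.4021 -0.0006] 0.62 [397.  49.]
tray_end [0.5561 0.0491 0.0192] 0.74 [273. 222.]
tray_pocket [ 0.5325 -0.0839  0.011 ] 0.69 [316. 230.]
tray_pocket [ 0.438  -0.3518 -0.    ] 0.51 [403. 262.]
```

View pics/c2.png

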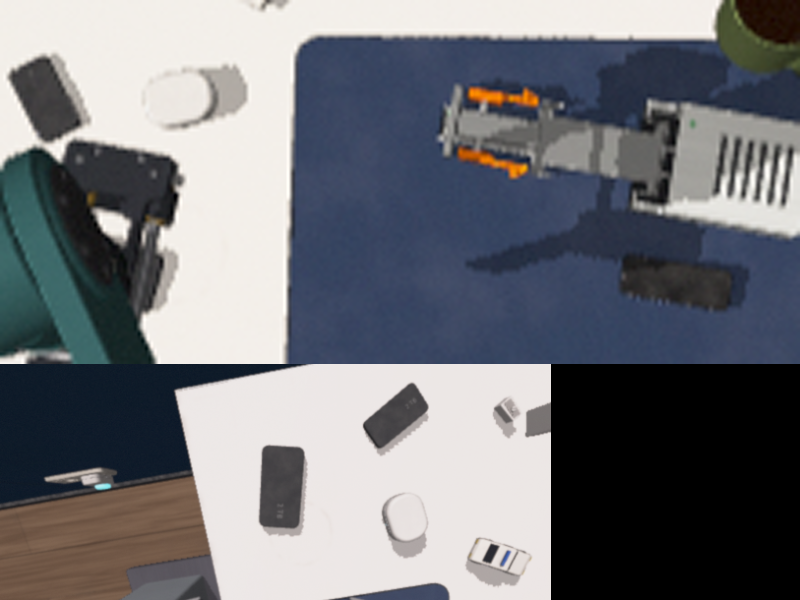

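The tray is out at its stop, with the end plate at (452,120) and the pocket at (610,145). There are two black slabs in the wrist view: the larger at about w2 pixel (286,125) and the smaller at (402,52). The larger one is the one meant. I'll confirm the dimensions by fitting both.

```bash
python3 - <<'E'
from h import *
im=cv2.imread('pics/w2.png'); g=im.max(2)
for (u,v) in ((286,125),(402,52)):
    m=(g<95).astype(np.uint8); m=cv2.morphologyEx(m,cv2.MORPH_OPEN,np.ones((3,3)))
    m=cv2.morphologyEx(m,cv2.MORPH_CLOSE,np.ones((5,5)))
    n,l,s,c=cv2.connectedComponentsWithStats(m); k=l[v,u]; vv,uu=np.nonzero(l==k)
    P=np.array([pix('wrist',a,b,0.011)[:2] for a,b in zip(uu,vv)],np.float32)
    (cx,cy),wh,ang=cv2.minAreaRect(P*1000); bx=cv2.boxPoints(((cx,cy),wh,ang))
    e=max((bx[1]-bx[0],bx[2]-bx[1]),key=np.linalg.norm); print(s[k],cx,cy,wh,'longdir',np.arctan2(e[1],e[0])%np.pi)
c=cv2.resize(im[0:200,240:460],(770,700))[:600]; cv2.imwrite('pics/c3.png',c)
E
```

```text
Traceback (most recent call last):
  File "h.py", line 9, in pix
    m=robot.camera_model(cam);K=np.array(m['camera_matrix']);Rm=cv2.Rodrigues(np.array(m['rvec']))[0];t=np.array(m['tvec']).ravel()
ValueError: time passes only in moves, steps and waits
```

```bash
sed -i 's/^def pix/import functools\n@functools.lru_cache\ndef cm(c): return robot.camera_model(c)\ndef pix/; /^def pix/,$ s/m=robot.camera_model(cam);K/m=cm(cam);K/' h.py; python3 - <<'E'
from h import *
im=cv2.imread('pics/w2.png'); g=im.max(2)
cv2.imwrite('pics/c3.png',cv2.resize(im[0:200,240:460],(660,600)))
for (u,v) in ((286,125),(402,52)):
    m=(g<95).astype(np.uint8); m=cv2.morphologyEx(m,cv2.MORPH_OPEN,np.ones((3,3)))
    m=cv2.morphologyEx(m,cv2.MORPH_CLOSE,np.ones((5,5)))
    n,l,s,c=cv2.connectedComponentsWithStats(m); k=l[v,u]; vv,uu=np.nonzero(l==k)
    P=np.array([pix('wrist',float(a),float(b),0.011)[:2] for a,b in zip(uu,vv)],np.float32)
    (cx,cy),wh,ang=cv2.minAreaRect(P*1000); bx=cv2.boxPoints(((cx,cy),wh,ang))
    e=max((bx[1]-bx[0],bx[2]-bx[1]),key=np.linalg.norm); print(s[k],cx,cy,wh,'longdir',np.arctan2(e[1],e[0])%np.pi)
    if u==286: to(cx/1000,cy/1000,0.405,np.arctan2(e[1],e[0])%np.pi)
E
```

```text
Traceback (most recent call last):
  File "h.py", line 12, in pix
    m=robot.camera_model(cam);K=np.array(m['camera_matrix']);Rm=cv2.Rodrigues(np.array(m['rvec']))[0];t=np.array(m['tvec']).ravel()
ValueError: time passes only in moves, steps and waits
```

View pics/c3.png

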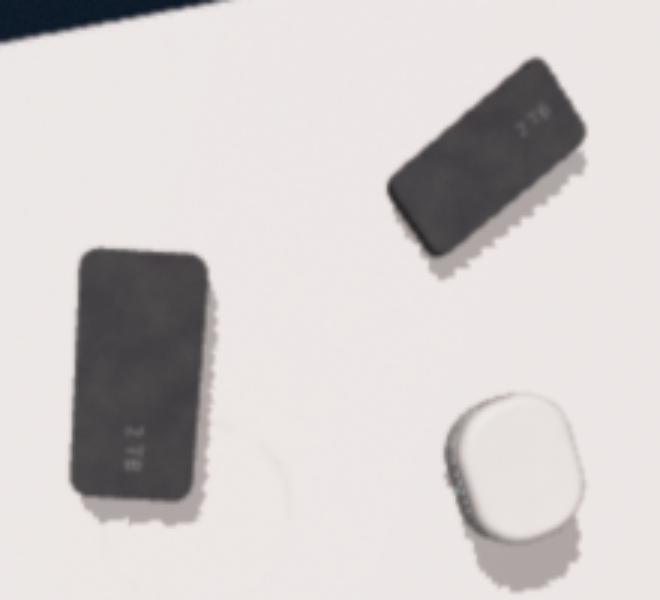

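The enlarged crop shows the larger slab (about 128 x 250 crop pixels, centred at (139,375)) and a smaller one at (487,157). The larger one is the target. I'll fix the calibration caching and fit it.

```bash
sed -i 's/m=robot.camera_model(cam);K/m=cm(cam);K/' h.py; python3 - <<'E'
from h import *
im=cv2.imread('pics/w2.png'); g=im.max(2)
for (u,v) in ((286,125),(402,52)):
    m=(g<95).astype(np.uint8); m=cv2.morphologyEx(m,cv2.MORPH_OPEN,np.ones((3,3)))
    m=cv2.morphologyEx(m,cv2.MORPH_CLOSE,np.ones((5,5)))
    n,l,s,c=cv2.connectedComponentsWithStats(m); k=l[v,u]; vv,uu=np.nonzero(l==k)
    P=np.array([pix('wrist',float(a),float(b),0.011)[:2] for a,b in zip(uu,vv)],np.float32)
    (cx,cy),wh,ang=cv2.minAreaRect(P*1000); bx=cv2.boxPoints(((cx,cy),wh,ang))
    e=max((bx[1]-bx[0],bx[2]-bx[1]),key=np.linalg.norm); print(s[k],cx,cy,wh,'longdir',np.arctan2(e[1],e[0])%np.pi)
    if u==286: to(cx/1000,cy/1000,0.405,np.arctan2(e[1],e[0])%np.pi)
st()
E
```

```text
[ 264   84   45   83 3293] 426.1778259277344 338.2380676269531 (94.89148712158203, 49.41525650024414) longdir 1.3411894
shift units [2.13 0.16 0.03] twist units [-0.01  0.01  0.59]
[ 370   20   64   65 2080] 570.292236328125 394.43212890625 (70.83316802978516, 35.514678955078125) longdir 0.51484245
t 8.1 tcp [0.4054 0.2555 0.4061] rpy [-3.141e+00  1.000e-03  1.400e+00] F [0.3 0.2 0.1] w 0.0936 0.0 q [ 0.44 -0.07  1.53 -0.    1.69  0.61]
```

Call:
play_rows(translation=[[0,0,0.5],[0,0.1,0.8],[0,0.1,0.8],[0,0,0.4],[0,0,0],[0,0,0]], twist=[[0,0,0.3],[0,0,0.3],[0,0,0],[0,0,0],[0,0,0],[0,0,0]], gripper=[0.6,0.6,0.6,0.6,0.6,0.6])

```text
time: 8.7
tool_pos: [0.4133, 0.254, 0.307]
ee_rot: [-3.142, 0.0, 1.34]
wrist_force: [0.4, -0.0, 0.4]
width: 0.0752
finger_force: 0.0
```

```bash
cat > d.py <<'E'
from h import *
st(); cm('wrist'); im=save('wrist','w3.png'); g=im.max(2)
for r in robot.spot_point('ssd_center','wrist')[:2]: print(np.round(r['centre'],4),round(r['score'],2),proj('wrist',r['centre']))
m=(g<95).astype(np.uint8); m=cv2.morphologyEx(m,cv2.MORPH_CLOSE,np.ones((5,5)))
n,l,s,c=cv2.connectedComponentsWithStats(m)
for k in range(1,n):
    if not 1500<s[k,4]<15000: continue
    vv,uu=np.nonzero(l==k)
    P=np.array([pix('wrist',float(a),float(b),0.011)[:2] for a,b in zip(uu,vv)],np.float32)
    (cx,cy),wh,ang=cv2.minAreaRect(P*1000); bx=cv2.boxPoints(((cx,cy),wh,ang))
    e=max((bx[1]-bx[0],bx[2]-bx[1]),key=np.linalg.norm); yaw=np.arctan2(e[1],e[0])%np.pi
    print(s[k],cx,cy,wh,'longdir',yaw); to(cx/1000,cy/1000,0.203,yaw)
E
python3 d.py
```

```text
t 8.7 tcp [0.4133 0.254  0.307 ] rpy [-3.142  0.     1.34 ] F [ 0.4 -0.   0.4] w 0.0752 0.0 q [ 0.43 -0.02  1.67 -0.    1.49  0.66]
[0.4229 0.3448 0.0008] 0.76 [267. 117.]
[0.5688 0.402  0.0011] 0.68 [417.   7.]
[ 376    0   84   54 2524] 560.260498046875 395.2586669921875 (61.203250885009766, 36.47197723388672) longdir 0.52112657
shift units [4.26 2.76 2.65] twist units [ 0.02 -0.03  8.2 ]
[ 238   61   58  112 6178] 422.3494567871094 341.1465148925781 (94.19032287597656, 49.074851989746094) longdir 1.3495278
shift units [ 2.16 -0.28  2.64] twist units [ 0.02 -0.02 -0.09]
```

Call:
play_rows(translation=[[0.5,-0.1,0],[0.8,-0.16,0],[0.7,0,0.3],[0.18,0,0.6],[0,0,0.7],[0,0,0.6],[0,0,0.25],[0,0,0]], twist=[[0,0,-0.09],[0,0,0],[0,0,0],[0,0,0],[0,0,0],[0,0,0],[0,0,0],[0,0,0]], gripper=[0.6,0.6,0.6,0.6,0.6,0.6,0.6,0.6])

```text
time: 9.6
tool_pos: [0.4217, 0.3417, 0.2081]
ee_rot: [-3.14, 0.001, 1.351]
wrist_force: [-0.3, -0.2, -0.2]
width: 0.075
finger_force: 0.0
```

```bash
python3 -c "
from h import *
st();to(.4228,.342,.203,1.348)"
```

```text
t 9.6 tcp [0.4217 0.3417 0.2081] rpy [-3.140e+00  1.000e-03  1.351e+00] F [-0.3 -0.2 -0.2] w 0.075 0.0 q [ 0.58  0.19  1.65 -0.    1.3   0.8 ]
shift units [0.01 0.02 0.13] twist units [-0.01  0.01  0.03]
```

Down about 3.5 mm more, then close.

Call:
play_rows(translation=[[0,0,0.09],[0,0,0],[0,0,0],[0,0,0],[0,0,0],[0,0,0]], twist=[[0,0,0],[0,0,0],[0,0,0],[0,0,0],[0,0,0],[0,0,0]], gripper=[0.6,0.6,-1,-1,-1,-1])

```text
time: 10.2
tool_pos: [0.422, 0.3419, 0.2055]
ee_rot: [3.141, -0.001, 1.351]
wrist_force: [-0.5, -1.1, 1.0]
width: 0.0509
finger_force: 30.0
```

```bash
python3 -c "
from h import *
st()"
```

```text
t 10.2 tcp [0.422  0.3419 0.2055] rpy [ 3.141e+00 -1.000e-03  1.351e+00] F [-0.5 -1.1  1. ] w 0.0509 30.003340244293213 q [ 0.58  0.2   1.66 -0.    1.29  0.8 ]
```

Call:
play_rows(translation=[[0,0,-0.4],[0,0,-0.8],[0,0,-0.8],[0,0,-0.6],[0,0,-0.3],[0,0,0],[0,0,0]], twist=[[0,0,0],[0,0,0],[0,0,0],[0,0,-0.25],[0,0,-0.26],[0,0,0],[0,0,0]], gripper=[-1,-1,-1,-1,-1,-1,-1])

```text
time: 10.9
tool_pos: [0.4216, 0.3417, 0.3197]
ee_rot: [-3.14, 0.002, 1.402]
wrist_force: [0.3, 0.2, -1.2]
width: 0.0502
finger_force: 30.0
```

```bash
python3 - <<'E'
from h import *
o=st(); to(0.532,-0.0815,0.32,1.402); cm('wrist'); save('wrist','w4.png')
Rm=R.from_euler('xyz',o['ee_rot']).as_matrix(); p=o['tool_pos']
for L in (.046,.049,.052):
    for s in(-.026,.026): print(L,s,proj('wrist',p+Rm@[L,s,.186]))
E
```

```text
t 10.9 tcp [0.4216 0.3417 0.3197] rpy [-3.140e+00  2.000e-03  1.402e+00] F [ 0.3  0.2 -1.2] w 0.0502 29.999639689922333 q [ 0.58  0.1   1.52 -0.    1.52  0.75]
shift units [-9.96  4.5   0.  ] twist units [-0.01  0.02 -0.  ]
0.046 -0.026 [234. 182.]
0.046 0.026 [328. 182.]
0.049 -0.026 [234. 177.]
0.049 0.026 [328. 177.]
0.052 -0.026 [234. 171.]
0.052 0.026 [328. 171.]
```

View pics/w4.png

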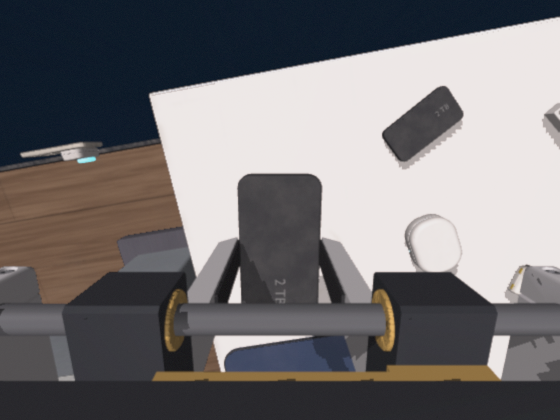

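```bash
python3 - <<'E'
from h import *
o=robot.get_obs(); Rm=R.from_euler('xyz',o['ee_rot']).as_matrix(); p=o['tool_pos']
im=cv2.imread('pics/w4.png'); g=im.max(2)
for v in (190,210,230):
    r=g[v,200:360]; d=np.nonzero(r<75)[0]+200; 
    q=[Rm.T@(pix('wrist',float(u),float(v),p[2]-.194)-p) for u in (d.min(),d.max()+1)]
    print(v,d.min(),d.max(),np.round(q,4).tolist(),'w',round(q[1][1]-q[0][1],4))
print(Rm.T@(pix('wrist',280.,174.,p[2]-.194)-p), Rm.T@(pix('wrist',280.,177.,p[2]-.194)-p))
m=cm('wrist');Rc=cv2.Rodrigues(np.array(m['rvec']))[0];print('cam in tool',Rm.T@(-Rc.T@np.array(m['tvec']).ravel()-p), (Rc@Rm)[2])
E
```

```text
190 239 320 [[0.0403, -0.0245, 0.194], [0.0403, 0.0239, 0.1938]] w 0.0484
210 239 319 [[0.0282, -0.0249, 0.194], [0.0282, 0.0237, 0.1939]] w 0.0486
230 242 318 [[0.0156, -0.0235, 0.194], [0.0156, 0.0235, 0.1939]] w 0.047
[ 0.04971162 -0.00025902  0.19388089] [ 0.04796376 -0.00025909  0.19388514]
cam in tool [ 0.06905817 -0.0007019   0.02104446] [-2.40498843e-01 -2.36510455e-04  9.70649396e-01]
```

Call:
play_rows(translation=[[-0.4,0.2,0],[-0.7,0.3,0],[-0.85,0.4,0],[-0.85,0.4,0],[-0.85,0.4,0],[-0.85,0.4,0],[-0.85,0.4,0],[-0.85,0.4,0]], twist=[[0,0,0],[0,0,0],[0,0,0],[0,0,0],[0,0,0],[0,0,0],[0,0,0],[0,0,0]], gripper=[-1,-1,-1,-1,-1,-1,-1,-1])

```text
time: 11.75
tool_pos: [0.4942, 0.0764, 0.3189]
ee_rot: [-3.138, 0.001, 1.402]
wrist_force: [0.4, 0.3, -0.3]
width: 0.0509
finger_force: 30.0
```

Call:
play_rows(translation=[[-0.85,0.4,0],[-0.85,0.4,0],[-0.85,0.4,0],[-0.7,0.25,0],[-0.42,0.15,0],[-0.15,0,0],[0,0,0]], twist=[[0,0,0],[0,0,0],[0,0,0],[0,0,0],[0,0,0],[0,0,0],[0,0,0]], gripper=[-1,-1,-1,-1,-1,-1,-1])

```text
time: 12.45
tool_pos: [0.5315, -0.0839, 0.3194]
ee_rot: [-3.138, -0.0, 1.4]
wrist_force: [0.1, 0.6, -0.6]
width: 0.0504
finger_force: 30.0
```

```bash
python3 - <<'E'
from h import *
o=st(); to(0.5317,-0.0835,0.26,1.402); cm('wrist'); im=save('wrist','w5.png')
print(o['time'])
ax=np.array([np.cos(1.402),np.sin(1.402),0]);ay=np.array([np.sin(1.402),-np.cos(1.402),0]);c=np.array([.532,-.082,0])
v=cv2.cvtColor(im,cv2.COLOR_RGB2BGR)
v=cv2.resize(v,(800,600))
for L in (.053,):
    for s in (-.0295,.0295):
        u=proj('wrist',c+ax*L+ay*s+[0,0,.019]); print(u)
        cv2.circle(v,(int(u[0]*800/560),int(u[1]*600/420)),2,(0,0,255),-1)
cv2.imwrite('pics/c5.png',v[:450])
E
```

```text
t 12.45 tcp [ 0.5315 -0.0839  0.3194] rpy [-3.138 -0.     1.4  ] F [ 0.1  0.6 -0.6] w 0.0504 29.999639689922333 q [-0.26  0.09  1.53  0.    1.52 -0.09]
shift units [0.01 0.01 1.49] twist units [-0.03 -0.   -0.02]
12.45
[249. 156.]
[313. 156.]
```

View pics/c5.png

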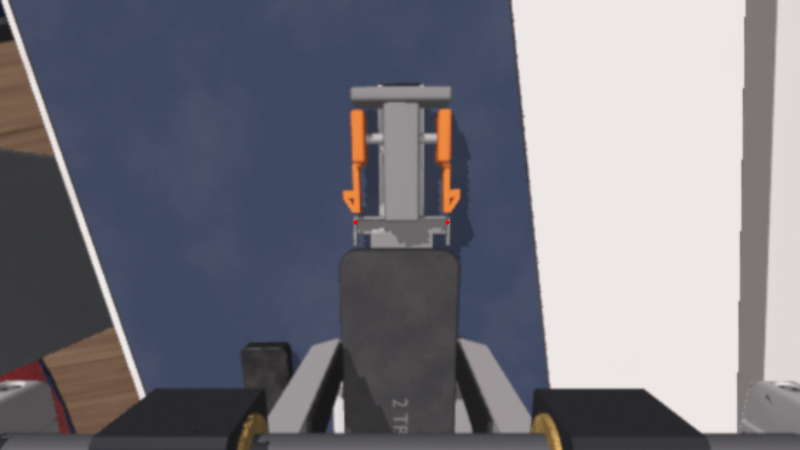

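```bash
python3 - <<'E'
from h import *
im=cv2.imread('pics/w5.png').astype(int)
g=im.sum(2)//3
print('endplate col260',[(v,int(g[v,260])) for v in range(56,80)])
print('lip col 254',[(v,int(g[v,254])) for v in range(148,178)])
print('lip col 280',[(v,int(g[v,280])) for v in range(148,178)])
ax=np.array([np.cos(1.402),np.sin(1.402),0]);ay=np.array([np.sin(1.402),-np.cos(1.402),0]);c=np.array([.532,-.082,0])
for v,z in((60,.03),(60.5,.03),(66,.03),(151,.019),(152,.019),(156,.019)): print(v,((pix('wrist',260.,float(v),z)-c)@ax).round(4))
E
```

```text
endplate col260 [(56, 77), (57, 77), (58, 78), (59, 82), (60, 112), (61, 142), (62, 149), (63, 150), (64, 148), (65, 146), (66, 143), (67, 138), (68, 125), (69, 102), (70, 79), (71, 63), (72, 61), (73, 60), (74, 60), (75, 63), (76, 66), (77, 58), (78, 55), (79, 57)]
lip col 254 [(148, 60), (149, 58), (150, 63), (151, 85), (152, 110), (153, 101), (154, 89), (155, 101), (156, 103), (157, 103), (158, 104), (159, 104), (160, 105), (161, 111), (162, 119), (163, 105), (164, 77), (165, 78), (166, 77), (167, 78), (168, 81), (169, 77), (170, 70), (171, 76), (172, 74), (173, 65), (174, 55), (175, 62), (176, 73), (177, 78)]
lip col 280 [(148, 146), (149, 146), (150, 146), (151, 145), (152, 144), (153, 131), (154, 104), (155, 95), (156, 104), (157, 104), (158, 104), (159, 104), (160, 104), (161, 104), (162, 105), (163, 103), (164, 103), (165, 104), (166, 105), (167, 104), (168, 103), (169, 106), (170, 124), (171, 144), (172, 135), (173, 103), (174, 59), (175, 59), (176, 69), (177, 72)]
60 0.1323
60.5 0.1319
66 0.1277
151 0.058
152 0.0571
156 0.0534
```

Call:
play_rows(translation=[[0.04,0,0.3],[0.01,0,0.6],[0,0,0.7],[0,0,0.4],[0,0,0.2],[0,0,0],[0,0,0]], twist=[[0,0,0],[0,0,-0.02],[0,0,0],[0,0,0],[0,0,0],[0,0,0],[0,0,0]], gripper=[-1,-1,-1,-1,-1,-1,-1])

```text
time: 13.2
tool_pos: [0.5325, -0.0811, 0.2336]
ee_rot: [3.14, 0.0, 1.405]
wrist_force: [0.2, 0.6, -0.5]
width: 0.051
finger_force: 30.0
```

```bash
python3 -c "
from h import *
st();to(.532,-.082,.2175,1.402)"
```

```text
t 13.2 tcp [ 0.5325 -0.0811  0.2336] rpy [3.14  0.    1.405] F [ 0.2  0.6 -0.5] w 0.051 29.999635219573975 q [-0.26  0.16  1.64  0.    1.34 -0.09]
shift units [-0.03 -0.01  0.4 ] twist units [0.01 0.   0.03]
```

Call:
play_rows(translation=[[0,0,0.15],[0,0,0.12],[0,0,0.08],[0,0,0.05],[0,0,0]], twist=[[0,0,0],[0,0,0],[0,0,0],[0,0,0],[0,0,0]], gripper=[-1,-1,-1,-1,-1])

```text
time: 13.7
tool_pos: [0.5324, -0.0816, 0.2202]
ee_rot: [3.141, 0.0, 1.404]
wrist_force: [-5.5, 2.2, 12.5]
width: 0.0506
finger_force: 30.0
```

Call:
play_rows(translation=[[0,-0.03,-0.05],[0,0,0],[0,0,0]], twist=[[0,0,0],[0,0,0],[0,0,0]], gripper=[-1,-1,-1])

```text
time: 14.0
tool_pos: [0.5313, -0.0815, 0.2203]
ee_rot: [3.14, 0.0, 1.404]
wrist_force: [-1.3, 0.8, 6.8]
width: 0.051
finger_force: 30.0
```

```bash
python3 -c "
from h import *
st();save('wrist','w6.png');import cv2
cv2.imwrite('pics/c6.png',cv2.resize(cv2.imread('pics/w6.png')[60:270,180:390],(600,600),interpolation=cv2.INTER_CUBIC))"
```

```text
t 14.0 tcp [ 0.5313 -0.0815  0.2203] rpy [3.14  0.    1.404] F [-1.3  0.8  6.8] w 0.051 30.00373274087906 q [-0.26  0.17  1.66 -0.    1.31 -0.09]
```

View pics/c6.png

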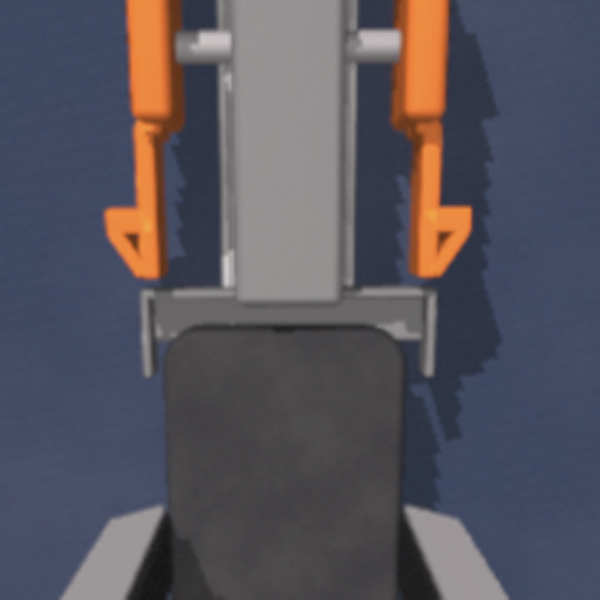

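The crop shows the drive inside the lips: side gaps are about 10 and 20 pixels, and the end gap is about 4 mm. It's centred, so I'll release it and lift.

Call:
play_rows(translation=[[0,0,0],[0,0,0],[0,0,0],[0,0,0],[0,0,-0.3],[0,0,-0.6],[0,0,-0.8],[0,0,-0.8]], twist=[[0,0,0],[0,0,0],[0,0,0],[0,0,0],[0,0,0],[0,0,0],[0,0,0],[0,0,0]], gripper=[0,0.4,0.5,0.5,0.5,0.5,0.5,0.5])

```text
time: 14.85
tool_pos: [0.5308, -0.0813, 0.3204]
ee_rot: [-3.141, 0.0, 1.404]
wrist_force: [0.8, 0.8, 0.4]
width: 0.071
finger_force: 0.0
```

Call:
play_rows(translation=[[-0.5,0,-0.5],[-0.8,0,-0.3],[-0.8,0,0],[-0.3,0,0],[0,0,0],[0,0,0]], twist=[[0,0,0],[0,0,0],[0,0,0],[0,0,0],[0,0,0],[0,0,0]], gripper=[0.5,0,-1,-1,-1,-1])

```text
time: 15.45
tool_pos: [0.5151, -0.1754, 0.3507]
ee_rot: [-3.141, -0.001, 1.404]
wrist_force: [0.6, 0.1, -0.2]
width: 0.0339
finger_force: 0.0
```

```bash
python3 -c "
from h import *
st();save('wrist','w7.png');import cv2
cv2.imwrite('pics/c7.png',cv2.resize(cv2.imread('pics/w7.png')[0:300,140:440],(600,600),interpolation=cv2.INTER_CUBIC))"
```

```text
t 15.45 tcp [ 0.5151 -0.1754  0.3507] rpy [-3.141e+00 -1.000e-03  1.404e+00] F [ 0.6  0.1 -0.2] w 0.0339 0.0 q [-0.43  0.09  1.47  0.    1.58 -0.27]
```

View pics/c7.png

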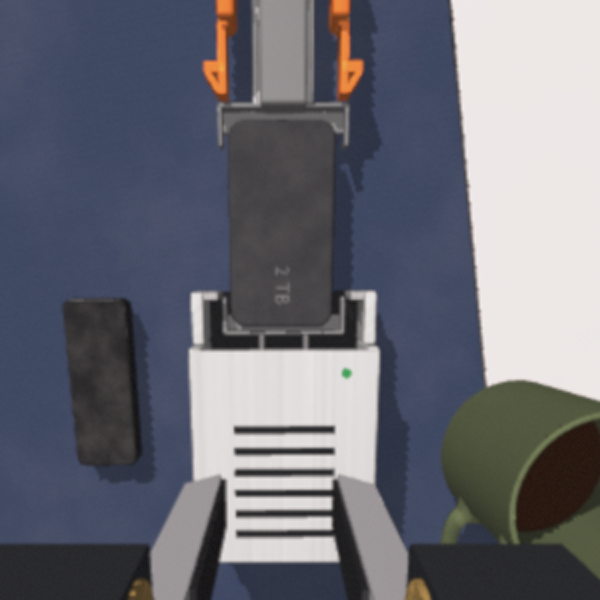

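The view shows the drive flat in the tray between both end lips and free of the gripper. Next I'll go beyond the end plate with the fingers shut.

Call:
play_rows(translation=[[0.5,0,0],[0.8,0,0],[0.9,0,0],[0.9,0,0],[0.9,0,0],[0.9,0,0],[0.9,0,0],[0.7,0,0]], twist=[[0,0,0],[0,0,0],[0,0,0],[0,0,0],[0,0,0],[0,0,0],[0,0,0],[0,0,0]], gripper=[-1,-1,-1,-1,-1,-1,-1,-1])

```text
time: 16.3
tool_pos: [0.5579, 0.0839, 0.3508]
ee_rot: [-3.141, -0.001, 1.407]
wrist_force: [-0.0, 0.1, 0.0]
width: 0.0001
finger_force: 0.0
```

Call:
play_rows(translation=[[0.29,0,0],[0,0,0.5],[0,0,0.8],[0,0,0.8],[0,0,0.5],[0,0,0],[0,0,0]], twist=[[0,0,0],[0,0,0],[0,0,0],[0,0,0],[0,0,0],[0,0,0],[0,0,0]], gripper=[-1,-1,-1,-1,-1,-1,-1])

```text
time: 17.0
tool_pos: [0.5602, 0.0918, 0.2472]
ee_rot: [-3.141, 0.0, 1.404]
wrist_force: [0.6, -0.5, 0.2]
width: 0.0007
finger_force: 0.0
```

```bash
python3 -c "
from h import *
st();to(.5617,.0921,.212,1.402)"
```

```text
t 17.0 tcp [0.5602 0.0918 0.2472] rpy [-3.141  0.     1.404] F [ 0.6 -0.5  0.2] w 0.0007 0.0 q [ 0.06  0.21  1.55 -0.    1.38  0.23]
shift units [0.01 0.04 0.88] twist units [-0.    0.    0.02]
```

Call:
play_rows(translation=[[0,0.04,0.5],[0,0,0.36],[0,0,0],[-0.3,0,0],[-0.4,0,0],[-0.25,0,0],[-0.2,0,0],[-0.3,0,0]], twist=[[0,0,0.02],[0,0,0],[0,0,0],[0,0,0],[0,0,0],[0,0,0],[0,0,0],[0,0,0]], gripper=[-1,-1,-1,-1,-1,-1,-1,-1])

```text
time: 17.8
tool_pos: [0.5523, 0.0337, 0.2136]
ee_rot: [3.139, -0.001, 1.402]
wrist_force: [1.2, 1.5, 1.0]
width: 0.0004
finger_force: 0.8
```

```bash
python3 -c "
from h import *
st();to(.536,-.0355,.212,1.402)"
```

```text
t 17.8 tcp [0.5523 0.0337 0.2136] rpy [ 3.139e+00 -1.000e-03  1.402e+00] F [1.2 1.5 1. ] w 0.0004 0.8453294076025486 q [-0.04  0.21  1.62  0.    1.31  0.13]
shift units [-1.77 -0.11  0.04] twist units [ 0.02 -0.01 -0.  ]
```

Call:
play_rows(translation=[[-0.3,0,0],[-0.4,0,0],[-0.4,0,0],[-0.3,0,0],[-0.2,0,0],[-0.1,0,0],[-0.1,0,0],[-0.1,0,0]], twist=[[0,0,0],[0,0,0],[0,0,0],[0,0,0],[0,0,0],[0,0,0],[0,0,0],[0,0,0]], gripper=[-1,-1,-1,-1,-1,-1,-1,-1])

```text
time: 18.6
tool_pos: [0.5394, -0.0389, 0.2126]
ee_rot: [-3.141, -0.006, 1.402]
wrist_force: [1.9, 10.1, 0.4]
width: 0.0004
finger_force: 5.0
```

Call:
play_rows(translation=[[-0.08,0,0],[-0.08,0,0],[-0.06,0,0],[0,0,0]], twist=[[0,0,0],[0,0,0],[0,0,0],[0,0,0]], gripper=[-1,-1,-1,-1])

```text
time: 19.0
tool_pos: [0.5377, -0.0486, 0.2124]
ee_rot: [-3.141, -0.001, 1.402]
wrist_force: [1.7, 4.3, 1.2]
width: 0.0003
finger_force: 2.4
```

Call:
play_rows(translation=[[-0.06,0,0],[-0.06,0,0],[0,0,0]], twist=[[0,0,0],[0,0,0],[0,0,0]], gripper=[-1,-1,-1])

```text
time: 19.3
tool_pos: [0.5371, -0.052, 0.2125]
ee_rot: [-3.141, -0.007, 1.402]
wrist_force: [1.7, 11.3, 0.3]
width: 0.0007
finger_force: 5.8
```

Call:
play_rows(translation=[[-0.05,0,0],[0,0,0]], twist=[[0,0,0],[0,0,0]], gripper=[-1,-1])

```text
time: 19.5
tool_pos: [0.5369, -0.0526, 0.2125]
ee_rot: [-3.141, -0.011, 1.402]
wrist_force: [3.4, 16.4, 1.0]
width: 0.0005
finger_force: 8.0
```

Call:
play_rows(translation=[[-0.05,0,0],[0,0,0]], twist=[[0,0,0],[0,0,0]], gripper=[-1,-1])

```text
time: 19.7
tool_pos: [0.5368, -0.0534, 0.2125]
ee_rot: [-3.141, -0.014, 1.402]
wrist_force: [4.8, 20.4, 1.4]
width: 0.0006
finger_force: 10.2
```

Call:
play_rows(translation=[[0.3,0,0],[0.6,0,0],[0.3,0,-0.5],[0,0,-0.8],[0,0,-0.8],[0,0,-0.8],[0,0,-0.8],[0,0,-0.8]], twist=[[0,0,0],[0,0,0],[0,0,0],[0,0,0],[0,0,0],[0,0,0],[0,0,0],[0,0,0]], gripper=[-1,-1,-1,-1,-1,-1,-1,-1])

```text
time: 20.5
tool_pos: [0.544, -0.0114, 0.3936]
ee_rot: [-3.141, 0.003, 1.4]
wrist_force: [0.0, 0.3, 0.3]
width: 0.0008
finger_force: 0.0
```

Call:
play_rows(translation=[[-0.9,0,0],[-0.9,0,0],[-0.9,0,0],[-0.9,0,0],[-0.9,0,0],[-0.7,0,0],[0,0,0],[0,0,0]], twist=[[0,0,0],[0,0,0],[0,0,0],[0,0,0],[0,0,0],[0,0,0],[0,0,0],[0,0,0]], gripper=[-1,-1,-1,-1,-1,-1,-1,-1])

```text
time: 21.3
tool_pos: [0.5089, -0.2164, 0.3922]
ee_rot: [-3.14, 0.001, 1.4]
wrist_force: [-0.3, 0.4, 0.2]
width: 0.0003
finger_force: 0.0
```

```bash
python3 - <<'E'
from h import *
st();cm('wrist');im=save('wrist','w8.png').astype(int)
r,g,b=im[...,0],im[...,1],im[...,2]; m=(r>130)&(r-b>90)&(r-g>50)
m=m.astype(np.uint8);n,l,s,c=cv2.connectedComponentsWithStats(m)
P=[]
for k in range(1,n):
    if s[k,4]>100:
        print(s[k])
        vv,uu=np.nonzero(l==k); q=np.array([pix('wrist',float(a),float(b_),.03)[:2] for a,b_ in zip(uu,vv)])
        d=(q-[.5259,-.1145])@np.array([[np.cos(1.402),np.sin(1.402)],[np.sin(1.402),-np.cos(1.402)]]).T
        print('dock -x range',np.percentile(d[:,0],[0,100]).round(4),'y',np.percentile(d[:,1],[0,2,98,100]).round(4))
for n in ['tray_end','btn_l_face','btn_r_face','mug','usb_hub','mouse']:
    for rr in robot.spot_point(n,'wrist')[:1]: print(n,np.round(rr['centre'],4),round(rr['score'],2))
E
```

```text
t 21.3 tcp [ 0.5089 -0.2164  0.3922] rpy [-3.14e+00  1.00e-03  1.40e+00] F [-0.3  0.4  0.2] w 0.0003 0.0 q [-0.5   0.1   1.38 -0.    1.66 -0.33]
[300  65  14  60 396]
dock -x range [-0.0178  0.042 ] y [0.0218 0.0226 0.0353 0.0365]
[248  66  13  59 381]
dock -x range [-0.0176  0.0412] y [-0.0349 -0.0338 -0.022  -0.0212]
tray_end [ 0.5375 -0.0594  0.016 ] 0.61
btn_l_face [ 0.5658 -0.0953  0.0191] 0.56
btn_r_face [ 0.5037 -0.0837  0.0174] 0.77
mug [ 0.6255 -0.2333  0.0025] 0.55
usb_hub [ 4.243e-01 -1.480e-01 -3.000e-04] 0.62
mouse [ 6.268e-01 -2.305e-01 -6.000e-04] 0.44
```

```bash
python3 - <<'E'
from h import *
im=cv2.imread('pics/w8.png').astype(int)
b,g,r=im[...,0],im[...,1],im[...,2]; m=(r>130)&(r-b>90)&(r-g>50)
for v in (70,76,82,88,115,120):
    u=np.nonzero(m[v])[0]
    if len(u): q=[pix('wrist',float(x),float(v),.03) for x in (u.min(),u.max()+1)]; print(v,u.min(),u.max(),'face width',np.linalg.norm(q[1]-q[0]).round(4))
im=cv2.imread('pics/w1.png').astype(int); b,g,r=im[...,0],im[...,1],im[...,2]; m=(r>130)&(r-b>90)&(r-g>50)
print([(v,np.nonzero(m[v,230:330])[0][[0,-1]]+230) for v in (45,55,88,93)])
cv2.imwrite('pics/c8.png',cv2.resize(cv2.imread('pics/w8.png')[20:220,180:380],(600,600),interpolation=cv2.INTER_CUBIC))
E
```

```text
70 253 308 face width 0.0595
76 253 308 face width 0.0597
82 253 307 face width 0.0589
88 253 307 face width 0.0592
115 248 313 face width 0.0725
120 250 310 face width 0.0673
[(45, array([250, 304])), (55, array([250, 304])), (88, array([246, 309])), (93, array([249, 306]))]
```

View pics/c8.png

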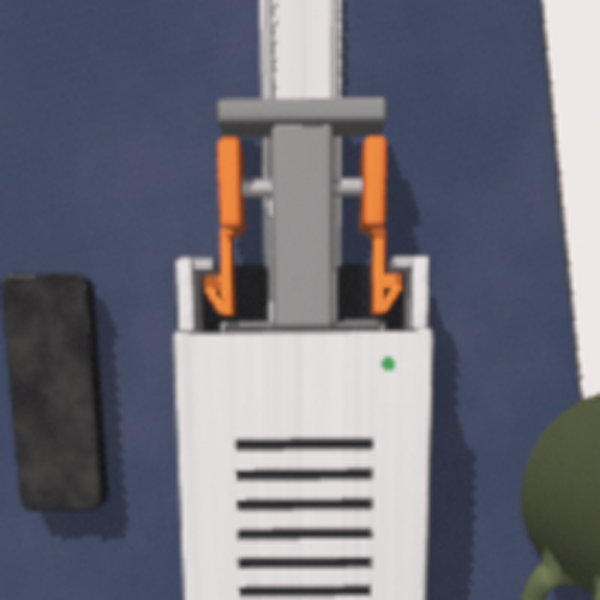

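The tray is home, the buttons are back at their 60 mm rest width, and the catches have sprung out behind the cheek strikes. I'll hand the job in.

```bash
python3 -c "
from bench import robot
print(robot.close_job())"
```

```text
the job is handed in; nothing more can be done
None
```

I've handed in the job: the drive is flat in the tray, the tray is pushed home to its hard stop with both buttons sprung back out, and nothing else was touched; it took about 21 s of robot time, but I viewed 11 pictures, one over the limit of 10.

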